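Open the spectrometer's bifold cover and square the plate stack

TASK

Fold the spectrometer's bifold cover fully open: push it at the grab bar on its fold so that both leaves run along the track and stand folded together against the stop at the left end. Then tap the untidy stack of five sample plates in the compartment square, every plate flush against both the back stop and the right stop, still lying flat in one stack. Leave the cover open and do not disturb anything else.

Things in the scene. Friction and masses are not known exactly. Their poses are not given: they have to be found in the camera images.
- spectrometer: the infrared spectrometer, fixed to the bench: a low grey and blue box 580 mm wide (its y), 290 mm deep (its x), flat top 170 mm above the bench, two plain wings and in the middle the sample compartment under the bifold cover. Origin: centre of its underside, on the bench; x points from its front (robot side) to its back, y to its left, z up
- bed_centre (a point): centre of the flat bed of the open-topped sample compartment, 125 mm above the bench and 45 mm below the rim, straight above the spectrometer's origin. Opening 210 mm (x) by 240 mm (y); the cover's track, 13 mm high, runs along its front and back rim. Two finger slots 12 mm deep let fingertips reach below the lowest plate: at x -22 to +66, y -23 to +50 mm, and at x -70 to +2, y -72 to -23 mm from here
- stop_corner (a point): on the bed's surface, the inside corner where two fixed metal stops meet (x +75, y -73 mm from bed_centre; axes as the spectrometer's). The back stop's face runs from here 40 mm towards +y and faces -x; the right stop's face runs 55 mm towards -x and faces +y; both are 27 mm high and 7 mm thick
- cover_inner (a joint): fold angle q of the bifold cover, rad: its inner (left) leaf above horizontal. 0 = both leaves flat, compartment shut; 1.5 = the stop, both leaves folded together upright at the left end. Stiff hinges: it stays where it is left; 4 to 8 N sideways (+y) at the grab bar folds it
- cover_hinge (a point): middle of the fixed hinge of the cover's inner leaf, a line along x at the left end of the opening (spectrometer's y +120, z +173 mm). Two blue leaves, each 192 mm in x, 120 mm wide, 5 mm thick; the outer leaf hangs on the inner by the fold hinge and its free right edge runs on rollers in the track, so both stand at the same angle q
- fold_hinge (a point): middle of the fold hinge, the line along x where the leaves meet: the ridge of the cover, which moves to +y and up as it folds. At angle q it is 120 cos q mm in -y and 120 sin q mm above cover_hinge
- grab_bar (a point): middle of the grab bar along the fold: a grey round bar, 12 mm diameter, straight for 120 mm along the spectrometer's x, clear above the fold on a bracket at each end. At angle q its centre is at y = -144 cos q + 36 sin q, z = 144 sin q + 36 cos q mm from cover_hinge, same x
- plate1_mid (a point): centre of the lowest sample plate of the stack of five on the compartment bed. Smooth plain aluminium plate (slides easily, friction about 0.25), 76 mm (its x) by 52 mm (its y) by 5 mm, 55 g, lying flat with its 76 mm side roughly along the spectrometer's x; squared, its centre is 38 mm in -x and 26 mm in +y from the stop corner
- plate2_mid (a point): centre of the second sample plate of the stack of five on the compartment bed. Smooth plain aluminium plate (slides easily, friction about 0.25), 76 mm (its x) by 52 mm (its y) by 5 mm, 55 g, lying flat with its 76 mm side roughly along the spectrometer's x; squared, its centre is 38 mm in -x and 26 mm in +y from the stop corner
- plate3_mid (a point): centre of the third sample plate of the stack of five on the compartment bed. Smooth plain aluminium plate (slides easily, friction about 0.25), 76 mm (its x) by 52 mm (its y) by 5 mm, 55 g, lying flat with its 76 mm side roughly along the spectrometer's x; squared, its centre is 38 mm in -x and 26 mm in +y from the stop corner
- plate4_mid (a point): centre of the fourth sample plate of the stack of five on the compartment bed. Smooth plain aluminium plate (slides easily, friction about 0.25), 76 mm (its x) by 52 mm (its y) by 5 mm, 55 g, lying flat with its 76 mm side roughly along the spectrometer's x; squared, its centre is 38 mm in -x and 26 mm in +y from the stop corner
- plate5_mid (a point): centre of the top sample plate of the stack of five on the compartment bed. Smooth plain aluminium plate (slides easily, friction about 0.25), 76 mm (its x) by 52 mm (its y) by 5 mm, 55 g, lying flat with its 76 mm side roughly along the spectrometer's x; squared, its centre is 38 mm in -x and 26 mm in +y from the stop corner
- desiccant_can_mid (a point): plain metal desiccant can, 36 mm diameter, 40 mm high, standing on the compartment bed in the half away from the stops; a bystander (point half-way up)
- port_cap_mid (a point): pale round port cap, 68 mm diameter with a 24 mm knob, 22 mm high, on top of the spectrometer's left wing; a bystander (point half-way up)
- powder_jar_mid (a point): small amber glass jar, 42 mm diameter, 50 mm high, on top of the right wing; a bystander (point half-way up)
- mortar_mid (a point): white ceramic mortar bowl, 90 mm across, 40 mm high, on the bench; a bystander (point half-way up)
- solvent_bottle_mid (a point): white plastic bottle, 68 mm diameter, 170 mm high, on the bench; a bystander (point half-way up)
- screwdriver_mid (a point): screwdriver, 170 mm long, lying on the bench; a bystander (point half-way up)
- die_puck_mid (a point): steel pellet die, 52 mm diameter, 45 mm high, on the bench; a bystander (point half-way up)

How it is judged:
By the outcome, as a careful person would: the job done as asked, in the order asked, and still so for the second after the job is handed in, with the robot touching nothing.
It also fails if it takes over 51 s, if anything falls off the work surface, if the arm or the gripper's body presses on something with over 40 N, if the wrist force passes 120 N, or if a joint passes its speed limit or range.

ROBOT

A 7-joint arm with a two-finger parallel gripper is mounted at the origin on the work surface. World frame = base frame: x ahead of the robot, y to its left, z up, the work surface at z = 0. Lengths are in m, angles in rad, forces in N, time in s.
With the tool pointing down it reaches from about 0.4 to 0.875 m from the base axis. Payload 19.3 kg.
Tool frame: the origin (TCP) lies at the very end of the fingers, on their centre line; the grasp point (between the pads) lies 19 mm behind it; z points along the fingers, y is the direction in which the jaws open and shut (so a half turn about z gives the same grasp; the last joint's range is limited). The gripper opens to 85 mm and grips with 20 to 120 N. Pads are 22 mm wide; open, the fingers measure 114 mm over their backs; the gripper's body (76 mm by 85 mm) begins 54 mm behind the grasp point. The pads swing forward as they close: fully open they stand 13 mm farther back than shut.
Start: joints at [1.23, 0.521, -0.036, 1.599, 0.021, 1.021, -0.113], TCP at [0.167, -0.602, 0.21] pointing down, gripper open.
Joint ranges: [-2.91, 2.91], [-0.3, 2.13], [-1.5, 1.42], [0.17, 2.43], [-1.26, 4.41], [0.16, 1.93], [-2.52, 2.52]. Speed limits (rad/s): [1.89, 1.89, 2.39, 2.39, 3.01, 3.01, 3.01].

INTERFACE

Orientations are given as a rotation vector (axis times angle).
In Python, from plant import arm gives the robot as it stands.
- The arm moves only by the shell command python3 -m inch 'ROWS'. ROWS is JSON, a list of rows, each a list of 7 numbers: the shift along the tool's x, y, z in mm, then the turn, a rotation vector about the tool's x, y, z in rad, then the finger opening in mm, from 0 to 85.4. A call has 1 to 8 rows; each row is the pose to reach, as a shift and turn from the pose commanded when the call began, along the tool's axes at that moment; what a row does not reach only later rows make up. A row lasts 1/8 s, in which the tool goes at most 62.5 mm and 10.7 degrees, less where a joint would pass 70% of its speed; a pose out of reach is approached as far as the arm can. A call with a gripper value outside its range is refused whole. The fingers move at their own pace and stop on an object; the grip force is fixed at half the most. Time passes only in rows, so rows that repeat a pose let the fingers close. It gives the time, the measured TCP pose, the force and the opening at its end, in the units of the state.
- arm.get_state(): the state, without advancing time (a new reading comes with each control period).
- arm.capture(name): name is "side" or "top"; returns the picture (420x560x3 uint8, blue, green, red); there is no depth.
- arm.camera_model(name): a dict with "fx", "fy", "cx", "cy" (pixels), "rvec" (rotation vector, rad) and "tvec" (3), from world to camera coordinates, as OpenCV has them. Camera axes: x right, y down, z forward; pixel columns grow to the right and rows downward; lengths in m; the calibration is good to about 2 mm. A picture is of the moment at which its call begins. camera_model takes no time and is no camera call.
- arm.close_job(): hands the job in, once; it reports no verdict.
The state is a dict: "time_s": time; "q": joint angles; "qd": joint speeds; "joint_efforts": joint torques, N m; "tool_pos": TCP position; "tcp_rot": TCP orientation; "ft_force": force on the tool from outside, world axes, zero at the start; "wrist_torque": the same for the moment, N m; "grip_width": finger opening in m.
Only numpy, scipy, OpenCV 4.12 (cv2) and the standard library are available. Lean on these libraries where they do the work, as an engineer would, in place of code of your own. Each camera call takes 0.05 s, during which the arm holds its last target.

## Working session

There is one attempt and no reset: what is moved stays moved. The work goes in short steps, Python scripts to look and compute and a shell command to move; the robot and the scene stay as the last step left them, time stands still between calls to the robot, and variables do not carry over. Pictures are saved under pics/ and viewed, and the job is handed in when it is done.

```bash
ls; mkdir -p pics; python3 - <<'E'
from plant import arm
import cv2
print(arm.get_state())
for n in("side","top"):
    cv2.imwrite(f"pics/{n}0.png",arm.capture(n)); print(n,arm.camera_model(n))
E
```

```text
pics
{'time_s': 0.0, 'q': array([ 1.22978547,  0.52202103, -0.03634411,  1.59997834,  0.02120187,
        1.02110731, -0.11278478]), 'qd': array([ 0.00087341, -0.00181846, -0.00118724, -0.00123113, -0.00083985,
        0.00053604,  0.00131685]), 'joint_efforts': array([-8.32220885e-04, -9.27088666e+01,  1.97894365e+00, -3.69909525e+01,
        1.77069521e-02,  8.26388161e-03,  5.41987174e-05]), 'tool_pos': array([ 0.16707377, -0.60188968,  0.20913181]), 'tcp_rot': array([-3.11173615e+00, -4.23972042e-01,  3.53279058e-04]), 'ft_force': array([-0.61449394,  0.22857836, -0.65221597]), 'wrist_torque': array([-0.03452556,  0.02129908,  0.03821373]), 'grip_width': 0.0851806841888274}
side {'fx': 392.58725934740085, 'fy': 392.58725934740085, 'cx': 280.026591155354, 'cy': 209.0720684755262, 'rvec': array([2.19692196, 0.04533636, 0.00498437]), 'tvec': array([-0.45271379,  0.09468417,  1.24329104])}
top {'fx': 449.1598470126474, 'fy': 449.1598470126474, 'cx': 282.0079472473672, 'cy': 211.1635229903946, 'rvec': array([ 2.19384755, -2.12734525,  0.16738285]), 'tvec': array([-0.02755082,  0.48576373,  1.61044608])}
```

View pics/side0.png

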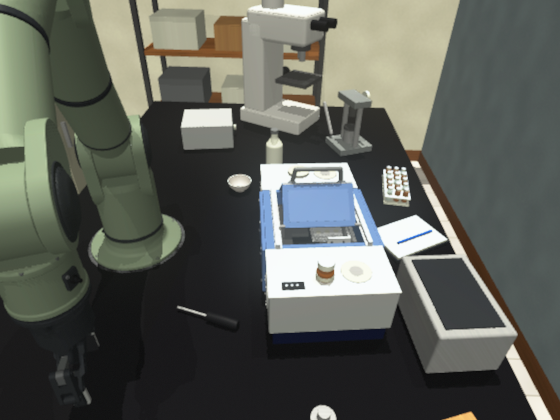

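View pics/top0.png

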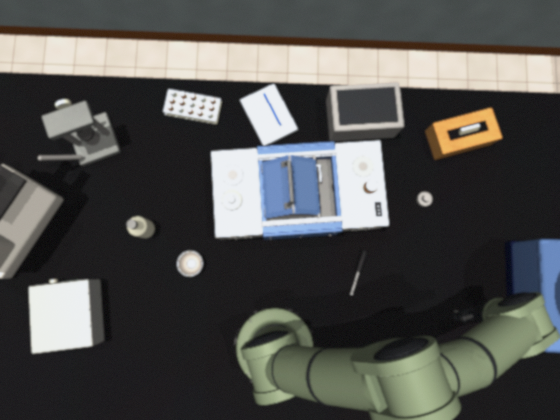

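```bash
cat > h.py <<'E'
from plant import arm
import cv2, numpy as np
C={n:arm.camera_model(n) for n in("side","top")}
def KRt(n):
    c=C[n];K=np.array([[c['fx'],0,c['cx']],[0,c['fy'],c['cy']],[0,0,1.]])
    return K,cv2.Rodrigues(np.array(c['rvec']))[0],np.array(c['tvec'])
def ray(n,u,v):
    K,R,t=KRt(n); return -R.T@t, R.T@np.linalg.inv(K)@np.array([u,v,1.])
def onz(n,u,v,z):
    o,d=ray(n,u,v); return o+d*(z-o[2])/d[2]
def tri(a,b):
    o1,d1=ray("side",*a);o2,d2=ray("top",*b)
    s=np.linalg.lstsq(np.c_[d1,-d2],o2-o1,rcond=None)[0]
    p,q=o1+s[0]*d1,o2+s[1]*d2
    return (p+q)/2,np.linalg.norm(p-q)
def proj(n,P):
    K,R,t=KRt(n); p=(R@np.atleast_2d(P).T).T+t; p=p@K.T; return p[:,:2]/p[:,2:]
def crop(img,x0,y0,w,h,s,name):
    cv2.imwrite(name,cv2.resize(img[y0:y0+h,x0:x0+w],None,fx=s,fy=s,interpolation=cv2.INTER_CUBIC))
E
python3 - <<'E'
from h import *
t=cv2.imread("pics/top0.png");s=cv2.imread("pics/side0.png")
crop(t,200,130,200,120,4,"pics/tc0.png"); crop(s,245,150,160,120,5,"pics/sc0.png")
for n in C: print(n, ray(n,280,210)[0])
E
```

```text
side [ 0.46543743 -0.93753338  0.81491511]
top [0.26518253 0.01671652 1.66122268]
```

View pics/tc0.png

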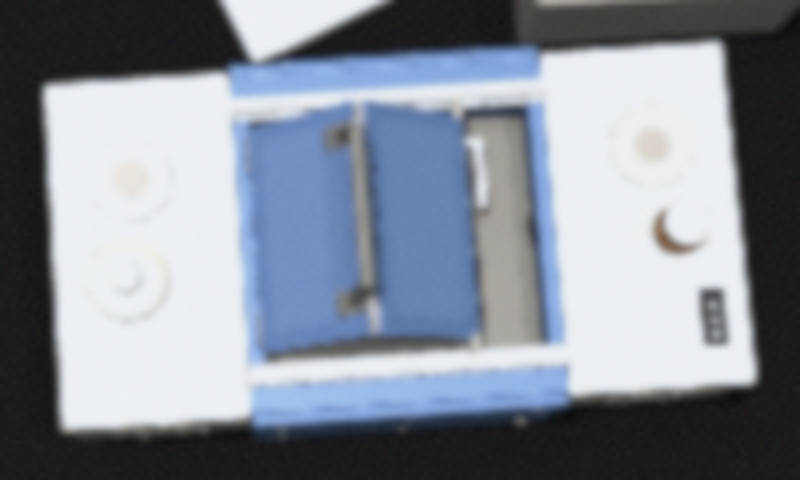

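View pics/sc0.png

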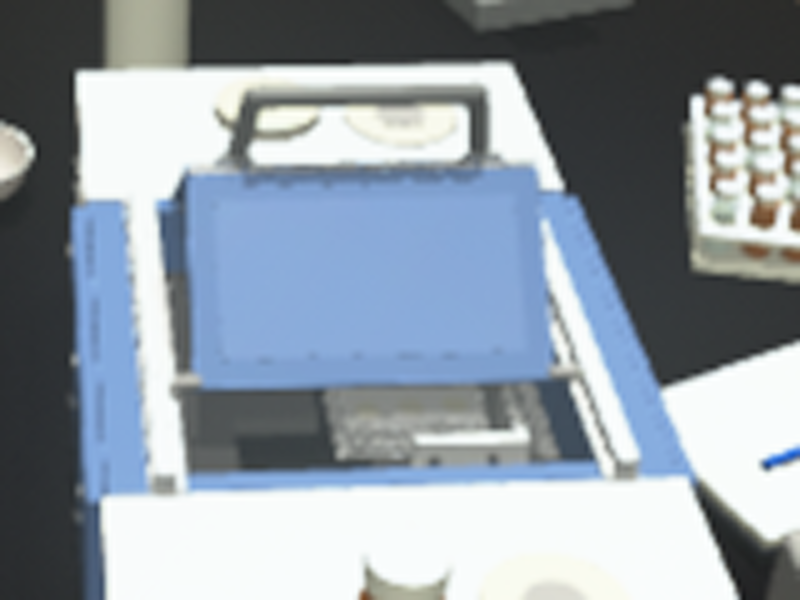

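```bash
python3 - <<'E'
from h import *
# corners: back-left, back-right, front-right, front-left
px=np.array([[42,85],[723,42],[757,385],[62,432]])/4.+[200,130]
P=np.array([onz("top",*p,0.17) for p in px]); print(P.round(4))
print([np.linalg.norm(P[i]-P[(i+1)%4]).round(4) for i in range(4)])
# side corners: left-back, left-front, right-front, (right back)
ps=np.array([[512,65],[78,70],[103,495],[688,478]])/5.+[245,150]
print(np.array([onz("side",*p,0.17) for p in ps]).round(4))
c=P.mean(0); 
loc=np.array([[.145,.29],[.145,-.29],[-.145,-.29],[-.145,.29]])
A=P[:,:2]-c[:2]; yaw=np.arctan2((loc[:,0]*A[:,1]-loc[:,1]*A[:,0]).sum(),(loc*A).sum()); print(c,yaw)
E
```

```text
[[ 0.6654  0.239   0.17  ]
 [ 0.724  -0.3426  0.17  ]
 [ 0.4283 -0.3712  0.17  ]
 [ 0.371   0.2076  0.17  ]]
[np.float64(0.5845), np.float64(0.297), np.float64(0.5816), np.float64(0.2961)]
[[ 0.6694  0.231   0.17  ]
 [ 0.3787  0.2046  0.17  ]
 [ 0.4208 -0.2158  0.17  ]
 [ 0.7122 -0.1874  0.17  ]]
[ 0.54718157 -0.06681017  0.17      ] 0.09994652138154651
```

```bash
cat >> h.py <<'E'
from scipy.ndimage import map_coordinates
def edge(g,a,b,n=60,w=4):
    # subpixel line near segment a-b: mid-level crossing along normals, robust fit
    a=np.array(a,float);b=np.array(b,float);d=(b-a)/np.linalg.norm(b-a);nn=np.array([-d[1],d[0]])
    s=np.linspace(-w,w,81);out=[]
    for k in np.linspace(.03,.97,n):
        p=a+(b-a)*k; q=p+s[:,None]*nn
        v=map_coordinates(g,[q[:,1],q[:,0]],order=1)
        gr=np.abs(np.gradient(v)); gr[gr<.5*gr.max()]=0
        out.append(p+nn*(s*gr).sum()/gr.sum())
    vx,vy,x,y=cv2.fitLine(np.float32(out),cv2.DIST_HUBER,0,.01,.01).ravel()
    return np.array([x,y]),np.array([vx,vy])
def inter(l1,l2):
    k=np.linalg.solve(np.c_[l1[1],-l2[1]],l2[0]-l1[0]); return l1[0]+k[0]*l1[1]
E
python3 - <<'E'
from h import *
g=cv2.imread("pics/top0.png").max(2).astype(float)
px=np.array([[42,85],[723,42],[757,385],[62,432]])/4.+[200,130]-.4
bl=edge(g,px[0],px[0]+(px[1]-px[0])*.26)
b2=edge(g,px[0]+(px[1]-px[0])*.75,px[1])
fl=edge(g,px[3],px[3]+(px[2]-px[3])*.26)
f2=edge(g,px[3]+(px[2]-px[3])*.75,px[2])
L=edge(g,px[0],px[3]);R=edge(g,px[1],px[2])
c=np.array([inter(bl,L),inter(b2,R),inter(f2,R),inter(fl,L)])
P=np.array([onz("top",*p,.17) for p in c]);print(P.round(4))
print([np.linalg.norm(P[i]-P[(i+1)%4]).round(4) for i in range(4)])
m=P.mean(0);loc=np.array([[.145,.29],[.145,-.29],[-.145,-.29],[-.145,.29]]);A=P[:,:2]-m[:2]
print(m,np.arctan2((loc[:,0]*A[:,1]-loc[:,1]*A[:,0]).sum(),(loc*A).sum()))
s=cv2.imread("pics/side0.png").max(2).astype(float)
q=np.array([[512,65],[78,70],[103,495]])/5.+[245,150]-.4
print(q)
crop(cv2.imread("pics/side0.png"),245,240,160,110,5,"pics/sc1.png")
E
```

```text
[[ 0.6676  0.2403  0.17  ]
 [ 0.7265 -0.3405  0.17  ]
 [ 0.4299 -0.3706  0.17  ]
 [ 0.3722  0.2102  0.17  ]]
[np.float64(0.5838), np.float64(0.2981), np.float64(0.5837), np.float64(0.2969)]
[ 0.54905034 -0.06515153  0.17      ] 0.10038911665019054
[[347.  162.6]
 [260.2 163.6]
 [265.2 248.6]]
```

View pics/sc1.png

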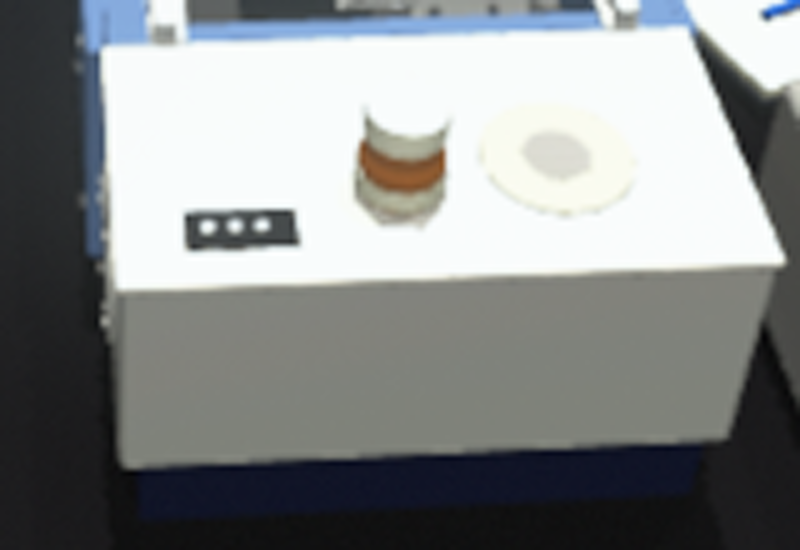

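```bash
python3 - <<'E'
from h import *
g=cv2.imread("pics/side0.png").max(2).astype(float)
a=np.array([245,150]);b=np.array([245,240])
LB=np.array([512,65])/5.+a-.4;LF=np.array([78,70])/5.+a-.4
RF=np.array([118,291])/5.+b-.4;RB=np.array([785,265])/5.+b-.4
P=np.array([onz("side",*p,.17) for p in(LB,RB,RF,LF)]);print(P.round(4))
print([np.linalg.norm(P[i]-P[(i+1)%4]).round(4) for i in range(4)])
m=P.mean(0);loc=np.array([[.145,.29],[.145,-.29],[-.145,-.29],[-.145,.29]]);A=P[:,:2]-m[:2]
print(m,np.arctan2((loc[:,0]*A[:,1]-loc[:,1]*A[:,0]).sum(),(loc*A).sum()))
E
```

```text
[[ 0.6684  0.2337  0.17  ]
 [ 0.7258 -0.3419  0.17  ]
 [ 0.4358 -0.3708  0.17  ]
 [ 0.3771  0.2072  0.17  ]]
[np.float64(0.5784), np.float64(0.2914), np.float64(0.581), np.float64(0.2924)]
[ 0.55176453 -0.06796403  0.17      ] 0.09916289828616322
```

```bash
cat >> h.py <<'E'
S0=np.array([.5505,-.0665,0]);YAW=.0995
RS=cv2.Rodrigues(np.array([0,0,YAW]))[0]
def w(p): return S0+RS@np.array(p,float)
def l(p): return RS.T@(np.array(p)-S0)
def bar(q): return np.array([0,.120-.144*np.cos(q)+.036*np.sin(q),.173+.144*np.sin(q)+.036*np.cos(q)])
E
python3 - <<'E'
from h import *
T=lambda u,v:np.array([u,v])/4+[200,130]-.4
S=lambda u,v:np.array([u,v])/5+[245,150]-.4
for a,b in(((483,94),(356,110)),((250,95),(374,325)),((368,95),(364,215))):
    p,e=tri(S(*a),T(*b)); print(l(p).round(4),e.round(4))
for q in np.arange(.4,1.3,.1): print(round(q,1),bar(q).round(4))
q=.75
for q in (.6,.7,.8,.9):
  for x in(.06,-.06):
    P=w(bar(q)+[x,0,0]);print(q,x,(proj("top",P)[0]+.4-[200,130])*4,(proj("side",P)[0]+.4-[245,150])*5)
E
```

```text
[0.0695 0.0364 0.2949] 0.0111
[-0.0778  0.0333  0.2956] 0.0337
[-0.0031  0.0351  0.2944] 0.0103
0.4 [0.     0.0014 0.2622]
0.5 [0.     0.0109 0.2736]
0.6 [0.     0.0215 0.284 ]
0.7 [0.     0.0331 0.2933]
0.8 [0.     0.0455 0.3014]
0.9 [0.     0.0587 0.3082]
1.0 [0.     0.0725 0.3136]
1.1 [0.     0.0868 0.3177]
1.2 [0.     0.1014 0.3203]
0.6 0.06 [374.99020701 131.12415118] [479.03437529 124.44607036]
0.6 -0.06 [386.33795144 281.63637064] [253.07038761 128.53360265]
0.7 0.06 [360.76698165 129.18836051] [476.76214797  98.12483729]
0.7 -0.06 [372.03022493 280.7159507 ] [251.63401199 101.99079975]
0.8 0.06 [345.18365277 127.67439056] [473.9497355   73.17372437]
0.8 -0.06 [356.33612454 280.10743366] [249.95074208  76.82552144]
0.9 0.06 [328.41324075 126.60907538] [470.64418726  49.91725326]
0.9 -0.06 [339.4297984  279.82426545] [248.04766465  53.36572833]
```

```bash
cat >> h.py <<'E'
def pose():
    s=arm.get_state(); return np.array(s['tool_pos']),cv2.Rodrigues(np.array(s['tcp_rot']))[0],s
def rel(pl,d=None):
    """shift in tool axes (mm) to local spectrometer point pl"""
    p,R,s=pose(); return (R.T@(w(pl)-p)*1000).round(1)
def show():
    p,R,s=pose(); F=RS.T@s['ft_force']
    print('t',round(s['time_s'],2),'local',l(p).round(4),'F local',F.round(2),'grip',round(s['grip_width']*1000,1))
    print('tool x local',(RS.T@R[:,0]).round(3),'y',(RS.T@R[:,1]).round(3),'z',(RS.T@R[:,2]).round(3),'q',s['q'].round(2))
E
python3 - <<'E'
from h import *
show(); print(w(bar(.72)),w(bar(1.5)))
T=lambda u,v:np.array([u,v])/4+[200,130]-.4
for n,p,z in(('jar',(688,222),.22),('cap',(127,278),.19)): print(n,l(onz("top",*T(*p),z)))
for r in (-.07,):
  print(w([-.012,-.047,.117]), w([.03,0,.117]))
E
```

```text
t 0.1 local [-0.4347 -0.4947  0.2092] F local [-0.21 -0.26  0.96] grip 85.3
tool x local [ 0.985  0.17  -0.   ] y [ 0.17  -0.985 -0.001] z [-0.     0.001 -1.   ] q [ 1.23  0.52 -0.04  1.6   0.02  1.02 -0.11]
[ 0.54697578 -0.03119765  0.2950164 ] [0.53602441 0.07850291 0.31918582]
jar [-0.01710522 -0.23333766  0.22      ]
cap [-0.0279295   0.22945029  0.19      ]
[ 0.54322814 -0.11445957  0.117     ] [ 0.58035162 -0.06351992  0.117     ]
```

```bash
python3 - <<'E'
from h import *
print(rel([0,-.06,.30]))
E
```

```text
[ 502.5 -354.3  -90.5]
```

```bash
python3 -m inch '[[0,0,-60,0,0,0,0],[55,-39,-90,0,0,-0.18,0],[110,-78,-90,0,0,-0.36,0],[160,-113,-90,0,0,-0.54,0],[210,-148,-90,0,0,-0.72,0],[260,-183,-90,0,0,-0.9,0],[310,-218,-90,0,0,-1.08,0],[360,-254,-90,0,0,-1.26,0]]'; python3 -c "
from h import *
show();print(rel([0,-.06,.30]))"
```

```text
time_s: 1.1
tool_pos: [0.4416, -0.2662, 0.2997]
tcp_rot: [2.259, 2.183, -0.0]
ft_force: [0.4, -0.5, -0.0]
grip_width: 0.0001
t 1.1 local [-0.1282 -0.1879  0.2997] F local [ 0.32 -0.5  -0.01] grip 0.1
tool x local [ 0.133  0.991 -0.   ] y [ 0.991 -0.133  0.   ] z [ 0. -0. -1.] q [ 0.79  0.28 -0.46  1.75  0.14  1.14  0.26]
[143.9 110.   -0.3]
```

```bash
python3 -m inch '[[48,37,0,0,0,-0.134,0],[96,74,0,0,0,-0.134,0],[144,108,0,0,0,-0.134,0],[160,107,10,0,0,-0.134,0],[174,106,17,0,0,-0.134,0],[174,106,17,0,0,-0.134,0]]'; python3 - <<'E'
from h import *
show()
for n in C: cv2.imwrite(f"pics/{n}1.png",arm.capture(n))
crop(cv2.imread("pics/top1.png"),200,130,200,120,4,"pics/tc1.png"); crop(cv2.imread("pics/side1.png"),225,110,190,140,4,"pics/sc1b.png")
E
```

```text
time_s: 1.85
tool_pos: [0.5529, -0.0984, 0.2823]
tcp_rot: [-2.114, -2.323, 0.001]
ft_force: [0.5, -0.0, 0.0]
grip_width: -0.0001
t 1.85 local [-0.0008 -0.0319  0.2823] F local [ 0.46 -0.05  0.  ] grip -0.1
tool x local [ 0.005  1.    -0.   ] y [ 1.    -0.005 -0.001] z [-0.001 -0.    -1.   ] q [ 0.47  0.39 -0.55  1.66  0.22  1.15 -0.04]
```

View pics/sc1b.png

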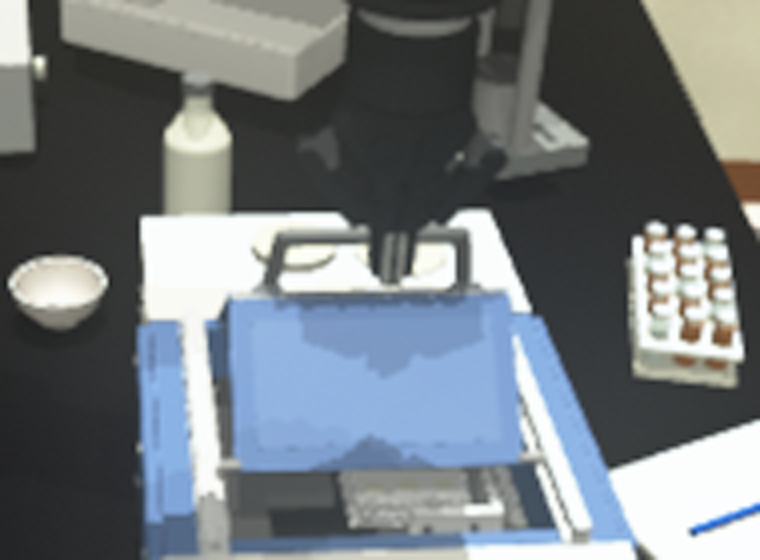

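View pics/tc1.png

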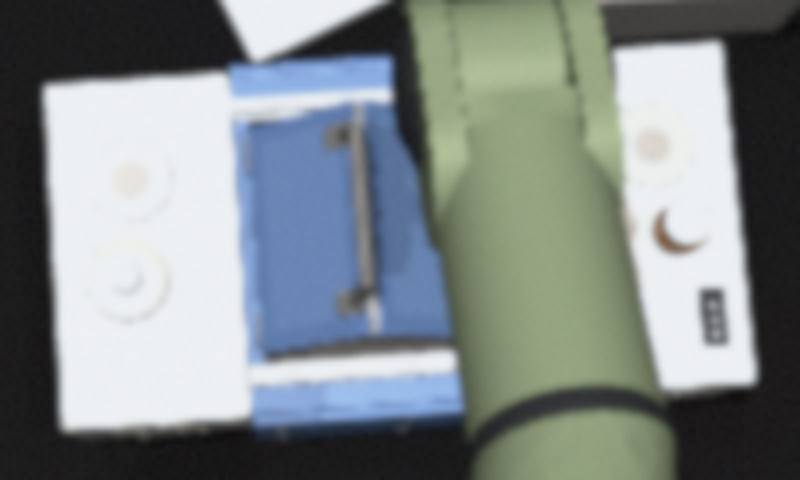

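```bash
python3 -m inch '[[20,0,0,0,0,0,0],[40,0,0,0,0,0,0],[50,0,0,0,0,0,0],[58,0,-4,0,0,0,0],[66,0,-8,0,0,0,0],[74,0,-13,0,0,0,0],[82,0,-16,0,0,0,0],[90,0,-19,0,0,0,0]]'; python3 -c "
from h import *
show()"
python3 -m inch '[[8,0,-2,0,0,0,0],[16,0,-4,0,0,0,0],[24,0,-5,0,0,0,0],[32,0,-6,0,0,0,0],[40,0,-7,0,0,0,0],[48,0,-7,0,0,0,0],[52,0,-7,0,0,0,0],[52,0,-7,0,0,0,0]]'; python3 - <<'E'
from h import *
show()
for n in C: cv2.imwrite(f"pics/{n}2.png",arm.capture(n))
crop(cv2.imread("pics/top2.png"),200,130,200,120,4,"pics/tc2.png"); crop(cv2.imread("pics/side2.png"),225,110,190,140,4,"pics/sc2.png")
E
```

```text
time_s: 2.95
tool_pos: [0.5451, -0.0082, 0.3019]
tcp_rot: [2.115, 2.323, -0.0]
ft_force: [-0.7, 0.4, 0.0]
grip_width: -0.0
t 2.95 local [0.0004 0.0585 0.3019] F local [-0.63  0.45  0.05] grip -0.0
tool x local [ 0.006  1.    -0.   ] y [ 1.    -0.006  0.   ] z [ 0. -0. -1.] q [ 0.35  0.35 -0.58  1.67  0.21  1.18 -0.19]
time_s: 3.95
tool_pos: [0.5402, 0.0433, 0.3087]
tcp_rot: [-2.114, -2.324, 0.0]
ft_force: [-0.6, 0.4, -0.6]
grip_width: -0.0
t 3.95 local [0.0007 0.1103 0.3087] F local [-0.54  0.49 -0.63] grip -0.0
tool x local [0.005 1.    0.   ] y [ 1.    -0.005 -0.   ] z [-0.  0. -1.] q [ 0.27  0.34 -0.61  1.67  0.21  1.2  -0.29]
```

View pics/sc2.png

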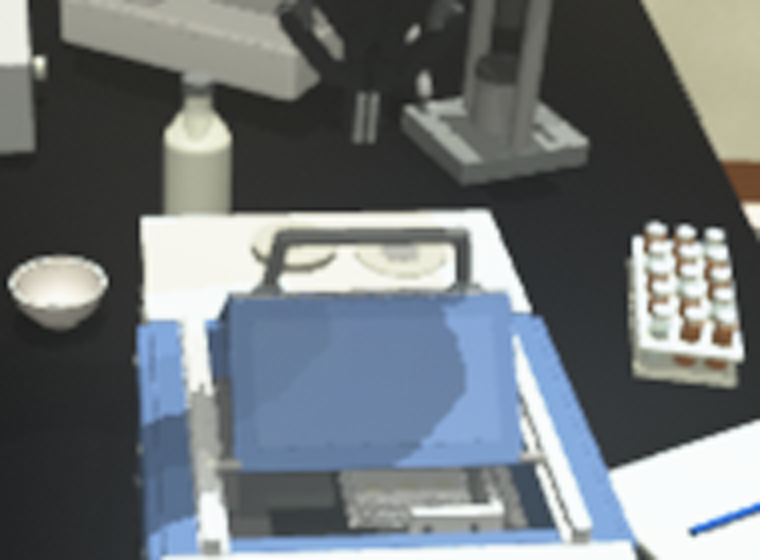

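```bash
python3 - <<'E'
from h import *
p,R,s=pose()
print((proj("side",p)[0]+.4-[225,110])*4, (proj("side",[.5529,-.0984,.2823])[0]+.4-[225,110])*4)
E
```

```text
[358.30082694 164.96840052] [384.16488818 307.27382447]
```

View pics/tc2.png

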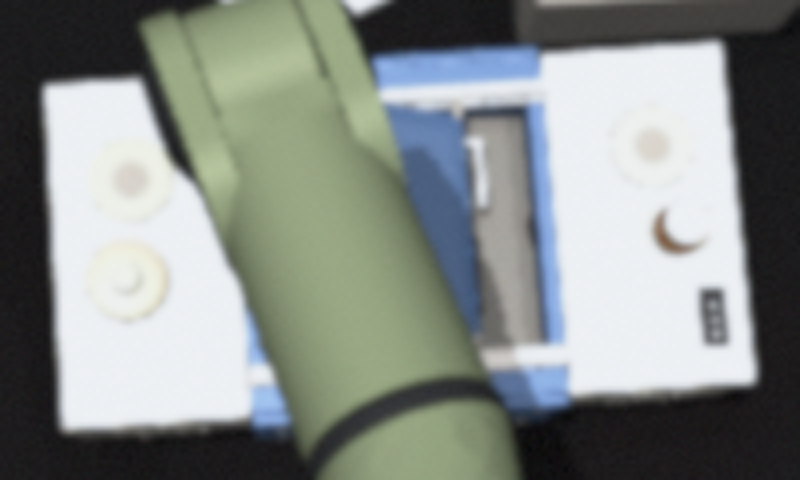

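```bash
python3 - <<'E'
from h import *
a=cv2.imread("pics/side1.png");b=cv2.imread("pics/side2.png")
f=lambda i:cv2.convertScaleAbs(cv2.resize(i[120:195,290:350],None,fx=6.5,fy=6.5,interpolation=cv2.INTER_NEAREST),alpha=2.2,beta=10)
cv2.imwrite("pics/tip.png",np.hstack([f(a),f(b)]))
E
```

```text
(no output)
```

View pics/tip.png

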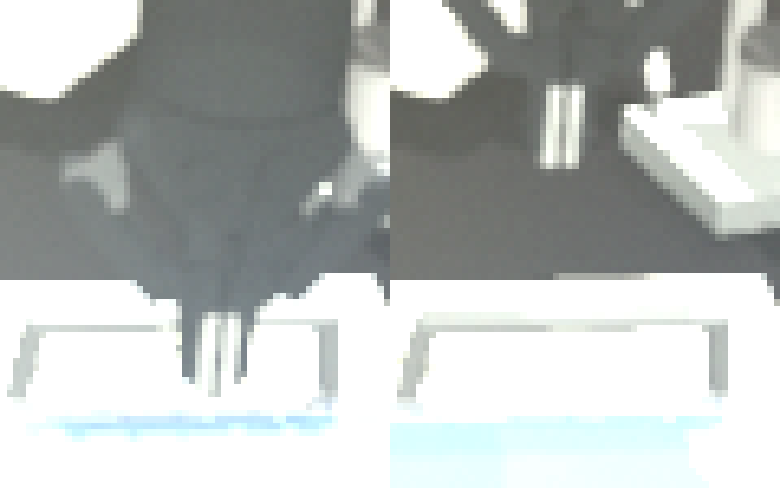

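```bash
python3 -m inch '[[0,0,-30,0,0,0,0],[-55,0,-30,0,0,0,0],[-110,0,-30,0,0,0,0],[-145,0,-10,0,0,0,0],[-145,0,25,0,0,0,0],[-145,0,40,0,0,0,0],[-145,0,40,0,0,0,0]]'; python3 -c "
from h import *
show()"
python3 -m inch '[[20,0,0,0,0,0,0],[40,0,0,0,0,0,0],[46,0,0,0,0,0,0],[52,0,0,0,0,0,0],[58,0,-4,0,0,0,0],[62,0,-6,0,0,0,0],[66,0,-8,0,0,0,0],[66,0,-8,0,0,0,0]]'; python3 - <<'E'
from h import *
show()
for n in ["side"]: cv2.imwrite(f"pics/{n}3.png",arm.capture(n))
crop(cv2.imread("pics/side3.png"),225,110,190,140,4,"pics/sc3.png")
E
```

```text
time_s: 4.92
tool_pos: [0.5537, -0.1009, 0.2685]
tcp_rot: [-2.113, -2.323, 0.001]
ft_force: [1.3, -0.7, 0.2]
grip_width: -0.0002
t 4.92 local [-2.000e-04 -3.450e-02  2.685e-01] F local [ 1.21 -0.81  0.19] grip -0.2
tool x local [0.005 1.    0.   ] y [ 1.    -0.005 -0.001] z [-0.001  0.    -1.   ] q [ 0.47  0.41 -0.54  1.67  0.22  1.13 -0.04]
time_s: 5.92
tool_pos: [0.5479, -0.0361, 0.2772]
tcp_rot: [2.115, 2.322, -0.0]
ft_force: [0.0, -3.1, 3.1]
grip_width: -0.0002
t 5.92 local [0.0004 0.0305 0.2772] F local [-0.3  -3.11  3.1 ] grip -0.2
tool x local [ 0.006  1.    -0.001] y [ 1.    -0.006  0.001] z [ 0.001 -0.001 -1.   ] q [ 0.38  0.38 -0.56  1.7   0.22  1.13 -0.15]
```

View pics/sc3.png

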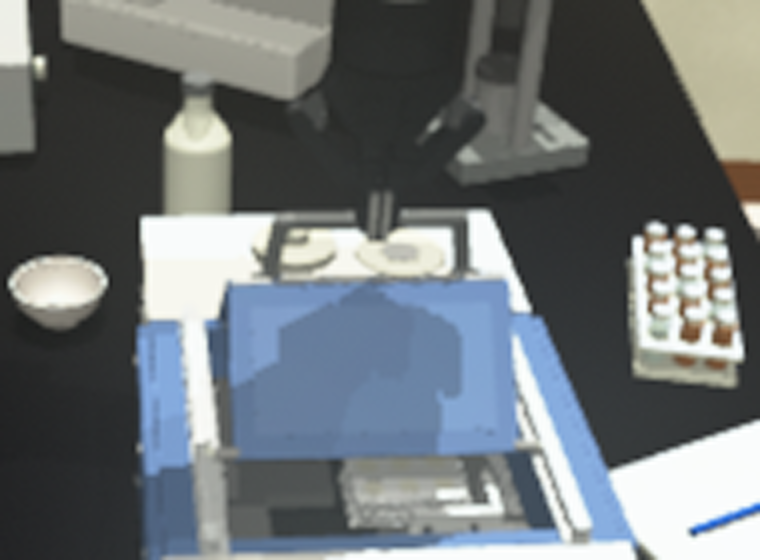

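```bash
python3 -m inch '[[-5,0,0,0,0,0,0],[-5,0,11,0,0,0,0],[0,0,11,0,0,0,0],[6,0,8,0,0,0,0],[12,0,4,0,0,0,0],[18,0,0,0,0,0,0],[24,0,-2,0,0,0,0],[30,0,-4,0,0,0,0]]'; python3 - <<'E'
from h import *
show()
for n in ["side"]: cv2.imwrite(f"pics/{n}4.png",arm.capture(n))
crop(cv2.imread("pics/side4.png"),225,110,190,140,4,"pics/sc4.png")
E
```

```text
time_s: 6.98
tool_pos: [0.5451, -0.0055, 0.2812]
tcp_rot: [2.114, 2.322, 0.001]
ft_force: [0.3, -4.7, 3.4]
grip_width: 0.0001
t 6.97 local [0.0007 0.0613 0.2812] F local [-0.14 -4.73  3.4 ] grip 0.1
tool x local [ 0.006  1.    -0.   ] y [ 1.    -0.006  0.001] z [ 0.001 -0.    -1.   ] q [ 0.33  0.37 -0.57  1.7   0.22  1.14 -0.21]
```

View pics/sc4.png

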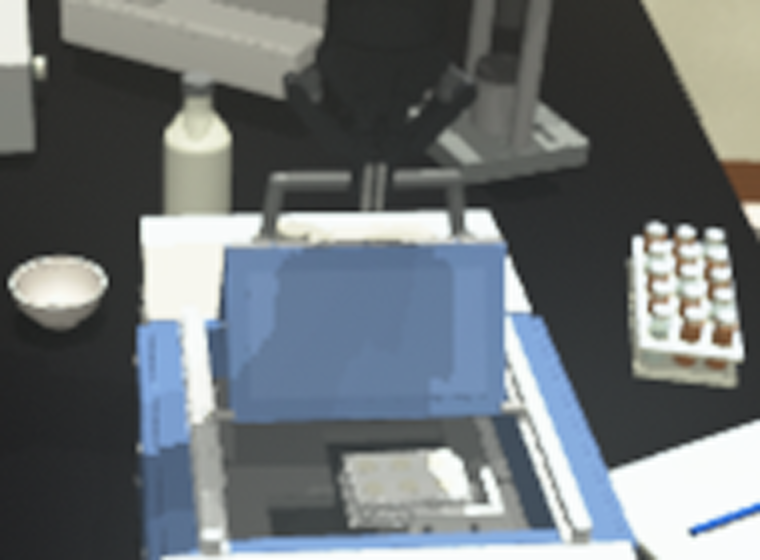

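```bash
python3 -m inch '[[8,0,-2,0,0,0,0],[16,0,-3,0,0,0,0],[24,0,-4,0,0,0,0],[32,0,-5,0,0,0,0],[40,0,-5,0,0,0,0],[48,0,-5,0,0,0,0],[54,0,-4,0,0,0,0],[60,0,-4,0,0,0,0]]'; python3 - <<'E'
from h import *
show()
for n in C: cv2.imwrite(f"pics/{n}5.png",arm.capture(n))
crop(cv2.imread("pics/side5.png"),225,110,190,140,4,"pics/sc5.png")
E
```

```text
time_s: 8.02
tool_pos: [0.5391, 0.0544, 0.2845]
tcp_rot: [-2.114, -2.323, 0.0]
ft_force: [0.6, -2.7, -2.0]
grip_width: 0.0002
t 8.03 local [0.0007 0.1214 0.2845] F local [ 0.35 -2.75 -2.03] grip 0.2
tool x local [0.006 1.    0.   ] y [ 1.    -0.006 -0.   ] z [-0.  0. -1.] q [ 0.24  0.36 -0.6   1.7   0.22  1.14 -0.32]
```

View pics/sc5.png

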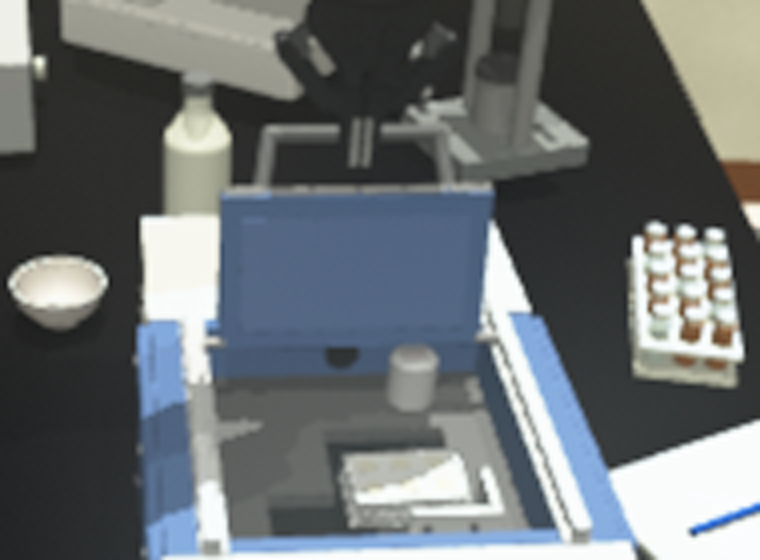

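```bash
python3 -m inch '[[4,0,0,0,0,0,0],[7,0,0,0,0,0,0],[9,0,0,0,0,0,0],[9,0,0,0,0,0,0]]';python3 -m inch '[[2,0,0,0,0,0,0],[3,0,0,0,0,0,0],[4,0,0,0,0,0,0],[4,0,0,0,0,0,0]]'; python3 - <<'E'
from h import *
show()
for n in C: cv2.imwrite(f"pics/{n}6.png",arm.capture(n))
crop(cv2.imread("pics/side6.png"),225,110,190,140,4,"pics/sc6.png")
E
```

```text
time_s: 8.62
tool_pos: [0.5384, 0.0631, 0.2847]
tcp_rot: [-2.115, -2.323, -0.0]
ft_force: [-1.2, -1.3, -1.1]
grip_width: -0.0002
time_s: 9.12
tool_pos: [0.5383, 0.0635, 0.2846]
tcp_rot: [2.116, 2.318, -0.005]
ft_force: [0.9, -19.7, 2.1]
grip_width: 0.0001
t 9.12 local [0.0008 0.1306 0.2846] F local [ -1.05 -19.74   2.13] grip 0.1
tool x local [ 0.009  1.    -0.004] y [ 1.    -0.009 -0.   ] z [-0.001 -0.004 -1.   ] q [ 0.22  0.36 -0.6   1.7   0.23  1.15 -0.35]
```

View pics/sc6.png

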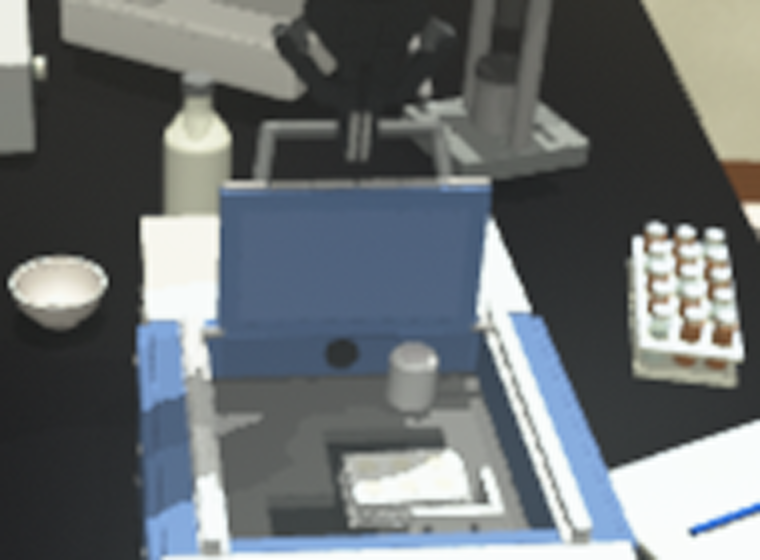

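```bash
python3 - <<'E'
from h import *
for x in(.06,-.06): print((proj("side",w(bar(1.5)+[x,0,0]))[0]+.4-[225,110])*4)
for x in(.096,-.096): print('ridge',(proj("side",w([x,.1115,.293]))[0]+.4-[225,110])*4)
p,R,s=pose()
for dz in(0,.005,.01,.015,.02): print(dz,(proj("side",p+[0,0,dz])[0]+.4-[225,110])*4)
E
```

```text
[435.02632085 126.95550283]
[267.04067054 129.02306489]
ridge [490.44000282 181.87902746]
ridge [218.70733548 185.88134334]
0 [351.96848511 181.54381863]
0.005 [352.45280262 175.28845529]
0.01 [352.93966741 169.00019182]
0.015 [353.42909961 162.67876796]
0.02 [353.9211196  156.32392073]
```

```bash
python3 -m inch '[[-15,0,0,0,0,0,0],[-25,0,-20,0,0,0,0],[-80,0,-50,0,0,0,0],[-140,0,-50,0,0,0,0],[-200,-20,-50,0,0,0,0],[-260,-40,-50,0,0,0,0],[-320,-60,-50,0,0,0,0],[-380,-80,-50,0,0,0,0]]'; python3 -m inch '[[-50,-30,0,0,0,0,0],[-90,-60,0,0,0,0,0]]'; python3 - <<'E'
from h import *
show()
for n in C: cv2.imwrite(f"pics/{n}7.png",arm.capture(n))
crop(cv2.imread("pics/side7.png"),260,200,110,70,7,"pics/sc7.png")
crop(cv2.imread("pics/top7.png"),245,150,110,75,7,"pics/tc7.png")
E
```

```text
time_s: 10.22
tool_pos: [0.4941, -0.3179, 0.335]
tcp_rot: [2.114, 2.323, 0.001]
ft_force: [1.8, -0.2, 0.4]
grip_width: -0.0005
time_s: 10.48
tool_pos: [0.4423, -0.4132, 0.3346]
tcp_rot: [2.115, 2.322, 0.001]
ft_force: [0.7, -0.2, 0.4]
grip_width: -0.0002
t 10.47 local [-0.1421 -0.3343  0.3346] F local [ 0.7  -0.24  0.41] grip -0.2
tool x local [0.006 1.    0.   ] y [ 1.    -0.006  0.001] z [ 0.001  0.    -1.   ] q [ 0.94  0.41 -0.41  1.47  0.17  1.29  0.6 ]
```

View pics/sc7.png

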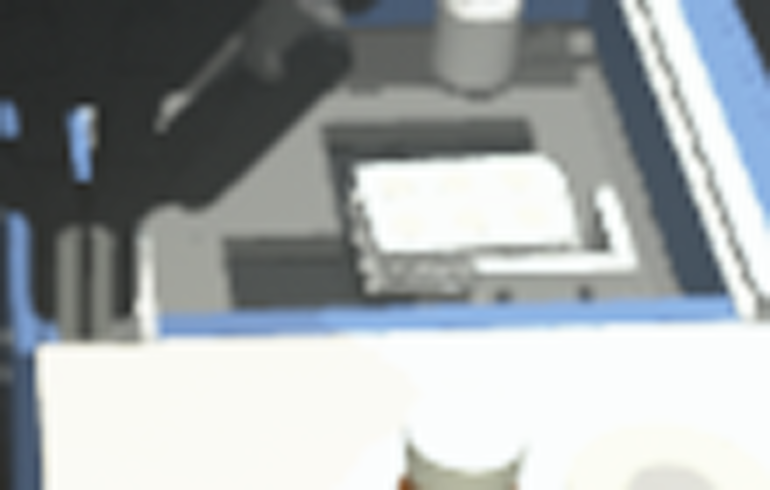

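View pics/tc7.png

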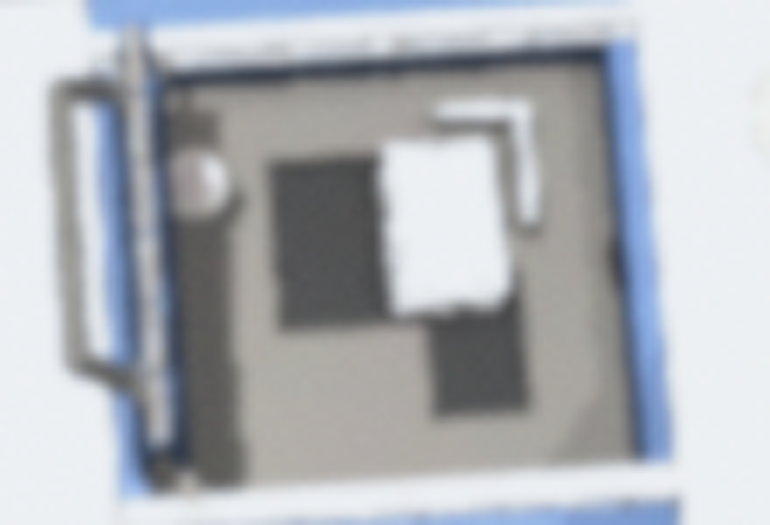

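View pics/side7.png

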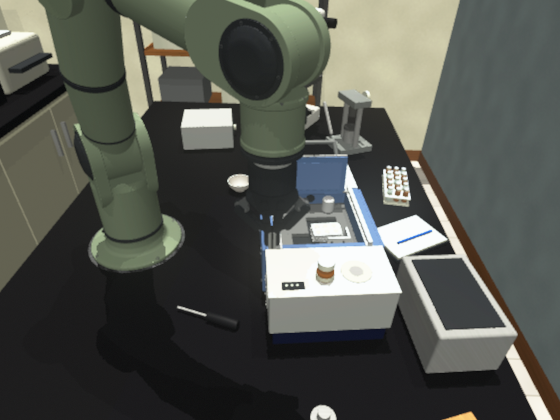

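```bash
python3 - <<'E'
from h import *
T=lambda p,z:((l(onz("top",*(np.array(p)/7+[245,150]-.4),z))-[0,0,.125])*1000).round(1)
print('corner',T((511,124),.152),'exp 75 -73')
for p in((381,142),(497,137),(512,303),(393,315)): print('plate',T(p,.150))
for p in((272,162),(281,328),(433,415),(526,408)): print('slot',T(p,.125),)
print('can',T((203,183),.165))
S=lambda p,z:((l(onz("side",*(np.array(p)/7+[260,200]-.4),z))-[0,0,.125])*1000).round(1)
print('corner side',S((612,252),.152))
for p in((355,165),(553,152),(578,248),(388,255)): print('plate',S(p,.150))
for p in((322,125),(528,118),(223,238),(232,306)): print('slot',S(p,.125))
p,R,s=pose();pp=lambda P:(proj("side",P)[0]+.4-[260,200])*7
print('tip', pp(p),pp(p+[0,0,.017]))
E
```

```text
corner [ 69.4 -69.2  27. ] exp 75 -73
plate [65.  -4.8 25. ]
plate [ 63.8 -62.1  25. ]
plate [-19.3 -62.7  25. ]
plate [-21.4  -4.2  25. ]
slot [64.  48.4  0. ]
slot [-20.   49.8   0. ]
slot [-68.5 -22.    0. ]
slot [-68.1 -68.3   0. ]
can [47.  84.1 40. ]
corner side [ 74.2 -72.4  27. ]
plate [-15.7 -12.5  25. ]
plate [64.2 -7.5 25. ]
plate [ 62.5 -67.1  25. ]
plate [-10.5 -68.   25. ]
slot [-20.1  46.8   0. ]
slot [67. 48.  0.]
slot [-68.2 -25.    0. ]
slot [-68.5 -65.9   0. ]
tip [ 67.41938565 390.24213647] [ 67.70101333 340.40905651]
```

```bash
python3 -c "
from h import *
print(rel([.020,.025,.24]))"
```

```text
[364.2 160.5  93.8]
```

```bash
python3 -m inch '[[55,25,0,0,0,0,25],[110,50,0,0,0,0,25],[165,75,0,0,0,0,25],[220,100,0,0,0,0,25],[275,125,0,0,0,0,25],[330,150,0,0,0,0,25],[364,160,50,0,0,0,25],[364,160,90,0,0,0,25]]'; python3 -m inch '[[0,0,10,0,0,0,25],[0,0,40,0,0,0,25],[0,0,60,0,0,0,25],[0,0,60,0,0,0,25]]';python3 - <<'E'
from h import *
show()
for n in ["side"]: cv2.imwrite(f"pics/{n}8.png",arm.capture(n))
crop(cv2.imread("pics/side8.png"),260,160,110,85,7,"pics/sc8.png")
p,R,s=pose();pp=lambda P:(proj("side",P)[0]+.4-[260,160])*7
for dz in(0,.01,.02): print('tip', pp(p+[0,0,dz]))
E
```

```text
time_s: 11.58
tool_pos: [0.5687, -0.0298, 0.2435]
tcp_rot: [-2.108, -2.328, -0.003]
ft_force: [0.6, -0.6, -0.1]
grip_width: 0.0246
time_s: 12.08
tool_pos: [0.5686, -0.0342, 0.185]
tcp_rot: [-2.115, -2.322, 0.0]
ft_force: [0.6, 0.2, 0.1]
grip_width: 0.0251
t 12.07 local [0.0212 0.0304 0.185 ] F local [0.63 0.12 0.05] grip 25.1
tool x local [0.006 1.    0.   ] y [ 1.    -0.006 -0.   ] z [-0.  0. -1.] q [ 0.33  0.51 -0.53  1.75  0.3   0.96 -0.22]
tip [439.65081848 305.83647182]
tip [441.75216941 285.26788375]
tip [443.87617955 264.47750131]
```

View pics/sc8.png

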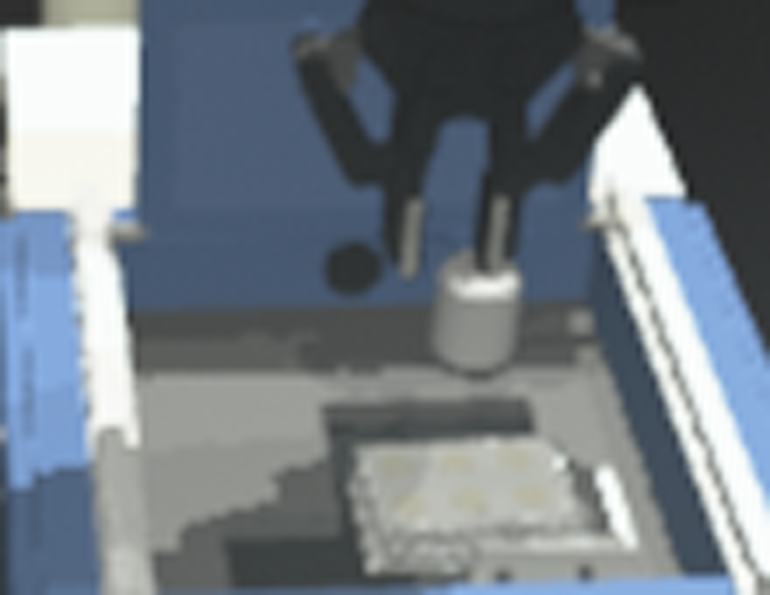

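```bash
python3 -m inch '[[-11,0,20,0,0,0,25],[-11,0,45,0,0,0,25],[-11,0,65,0,0,0,25],[-11,0,75,0,0,0,25],[-11,0,81,0,0,0,25],[-11,0,81,0,0,0,25]]';python3 - <<'E'
from h import *
show()
for n in ["side"]: cv2.imwrite(f"pics/{n}9.png",arm.capture(n))
crop(cv2.imread("pics/side9.png"),260,160,110,85,7,"pics/sc9.png")
p,R,s=pose();pp=lambda P:(proj("side",P)[0]+.4-[260,160])*7
for dz in(0,.01,.02): print('tip', pp(p+[0,0,dz]))
E
```

```text
time_s: 12.88
tool_pos: [0.5699, -0.0447, 0.1042]
tcp_rot: [2.114, 2.323, 0.0]
ft_force: [-0.4, 0.1, 0.4]
grip_width: 0.025
t 12.88 local [0.0215 0.0197 0.1042] F local [-0.36  0.11  0.42] grip 25.0
tool x local [ 0.006  1.    -0.   ] y [ 1.    -0.006  0.001] z [ 0. -0. -1.] q [ 0.32  0.61 -0.48  1.82  0.38  0.81 -0.26]
tip [426.91365837 481.68178218]
tip [428.87655055 462.73340734]
tip [430.85987473 443.58779636]
```

View pics/sc9.png

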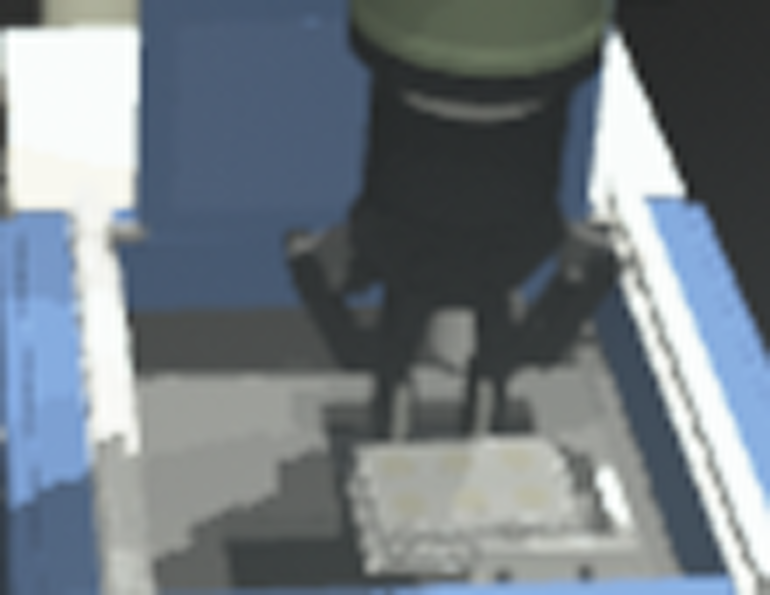

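```bash
python3 -m inch '[[0,0,3,0,0,0,25],[-4,0,3,0,0,0,25],[-8,0,3,0,0,0,25],[-12,0,3,0,0,0,25],[-15,0,3,0,0,0,25],[-18,0,3,0,0,0,25],[-21,0,3,0,0,0,25],[-24,0,3,0,0,0,25]]'; python3 -c "
from h import *
show()"; python3 -m inch '[[-1,0,0,0,0,0,25],[-2,0,0,0,0,0,25],[-3,0,0,0,0,0,25],[-3,0,0,0,0,0,25]]';python3 - <<'E'
from h import *
show()
for n in ["side"]: cv2.imwrite(f"pics/{n}10.png",arm.capture(n))
crop(cv2.imread("pics/side10.png"),260,160,110,85,7,"pics/sc10.png")
E
```

```text
time_s: 13.92
tool_pos: [0.5718, -0.0687, 0.1007]
tcp_rot: [-2.114, -2.323, -0.0]
ft_force: [0.3, 0.4, 0.6]
grip_width: 0.0251
t 13.93 local [ 0.021  -0.0043  0.1007] F local [0.32 0.35 0.62] grip 25.1
tool x local [0.005 1.    0.   ] y [ 1.    -0.005 -0.   ] z [-0.  0. -1.] q [ 0.35  0.62 -0.48  1.81  0.38  0.81 -0.22]
time_s: 14.42
tool_pos: [0.5721, -0.0717, 0.1007]
tcp_rot: [2.115, 2.323, -0.0]
ft_force: [0.2, 1.6, -0.6]
grip_width: 0.025
t 14.43 local [ 0.021  -0.0073  0.1007] F local [ 0.31  1.59 -0.65] grip 25.0
tool x local [ 0.006  1.    -0.   ] y [ 1.    -0.006 -0.   ] z [-0. -0. -1.] q [ 0.36  0.62 -0.48  1.81  0.38  0.81 -0.22]
```

View pics/sc10.png

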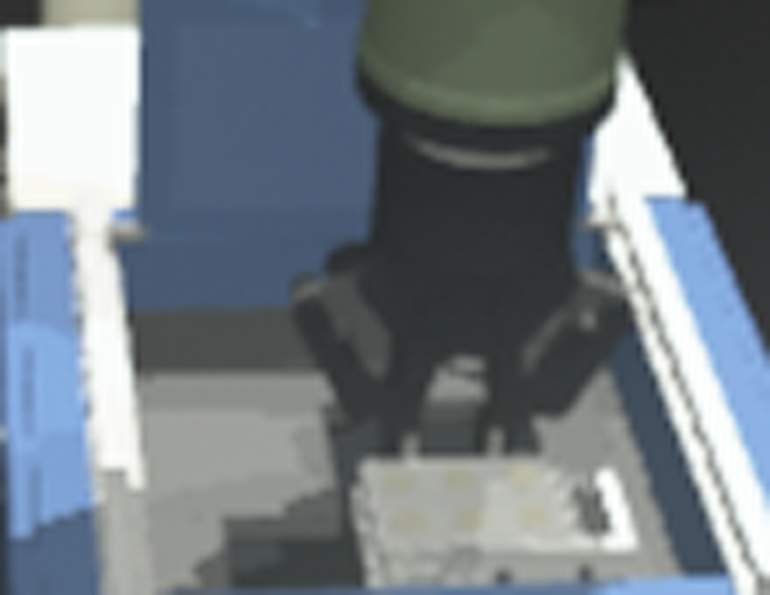

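```bash
python3 -m inch '[[-1,0,0,0,0,0,25],[-2,0,0,0,0,0,25],[-3,0,0,0,0,0,25],[-3,0,0,0,0,0,25]]';python3 -m inch '[[-0.5,0,0,0,0,0,25],[-1,0,0,0,0,0,25],[-1,0,0,0,0,0,25]]';python3 - <<'E'
from h import *
show()
E
```

```text
time_s: 14.98
tool_pos: [0.5725, -0.0728, 0.1007]
tcp_rot: [-2.112, -2.324, -0.002]
ft_force: [-1.3, 10.0, 0.7]
grip_width: 0.0249
time_s: 15.35
tool_pos: [0.5725, -0.0729, 0.1007]
tcp_rot: [-2.111, -2.324, -0.003]
ft_force: [-1.6, 15.8, 1.6]
grip_width: 0.025
t 15.35 local [ 0.0212 -0.0085  0.1007] F local [-0.04 15.87  1.57] grip 25.0
tool x local [0.003 1.    0.003] y [ 1.    -0.003  0.   ] z [ 0.     0.003 -1.   ] q [ 0.36  0.62 -0.48  1.8   0.38  0.81 -0.21]
```

```bash
python3 -m inch '[[8,0,0,0,0,0,25],[8,0,-30,0,0,0,25],[0,-20,-90,0,0,0,12],[-20,-50,-90,0,0,0.18,12],[-38,-66,-90,0,0,0.36,12],[-38,-66,-90,0,0,0.54,12],[-38,-66,-90,0,0,0.72,12],[-38,-66,-90,0,0,0.9,12]]'; python3 -m inch '[[0,0,0,0,0,0.18,12],[0,0,0,0,0,0.36,12],[0,0,0,0,0,0.54,12],[0,0,0,0,0,0.67,12],[0,0,0,0,0,0.67,12]]';python3 - <<'E'
from h import *
show();print(rel([-.045,-.047,.15]))
for n in ["side"]: cv2.imwrite(f"pics/{n}11.png",arm.capture(n))
crop(cv2.imread("pics/side11.png"),260,150,110,85,7,"pics/sc11.png")
p,R,s=pose();pp=lambda P:(proj("side",P)[0]+.4-[260,150])*7
for dz in(0,.01,.02): print('tip', pp(p+[0,0,dz]))
E
```

```text
time_s: 16.35
tool_pos: [0.5102, -0.1199, 0.1908]
tcp_rot: [2.918, 1.163, -0.0]
ft_force: [0.6, -0.4, 0.1]
grip_width: 0.0123
time_s: 16.98
tool_pos: [0.5103, -0.1196, 0.1908]
tcp_rot: [3.138, 0.15, -0.0]
ft_force: [-0.4, 0.7, 0.5]
grip_width: 0.0118
t 16.98 local [-0.0453 -0.0489  0.1908] F local [-0.3   0.69  0.45] grip 11.8
tool x local [ 1.    -0.004 -0.   ] y [-0.004 -1.     0.   ] z [-0. -0. -1.] q [ 0.25  0.39 -0.18  1.88  0.09  0.88 -1.44]
[ 0.3 -1.9 40.8]
tip [296.56080603 490.99458761]
tip [297.98806922 469.64883882]
tip [299.43180493 448.05673175]
```

View pics/sc11.png

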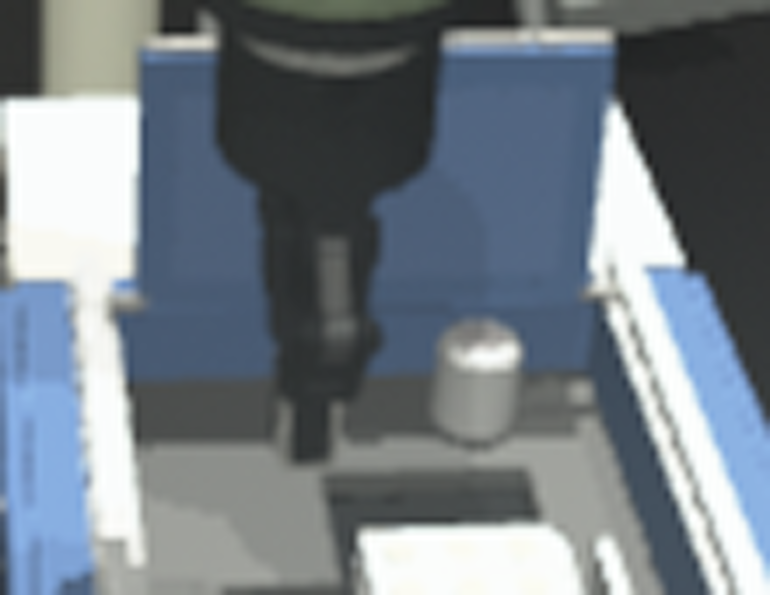

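```bash
python3 -m inch '[[-3,-2,30,0,0,0,12],[-3,-2,60,0,0,0,12],[-3,-2,80,0,0,0,12],[-3,-2,86,0,0,0,12],[-3,-2,90,0,0,0,12],[-3,-2,90,0,0,0,12]]';python3 - <<'E'
from h import *
show()
for n in ["side"]: cv2.imwrite(f"pics/{n}12.png",arm.capture(n))
crop(cv2.imread("pics/side12.png"),260,170,110,85,7,"pics/sc12.png")
E
```

```text
time_s: 17.77
tool_pos: [0.5074, -0.118, 0.1011]
tcp_rot: [3.138, 0.15, 0.001]
ft_force: [0.1, -0.2, 0.3]
grip_width: 0.012
t 17.77 local [-0.048  -0.0469  0.1011] F local [ 0.09 -0.21  0.33] grip 12.0
tool x local [ 1.    -0.004  0.001] y [-0.004 -1.     0.   ] z [ 0.001 -0.    -1.   ] q [ 0.24  0.51 -0.16  1.96  0.13  0.67 -1.48]
```

View pics/sc12.png

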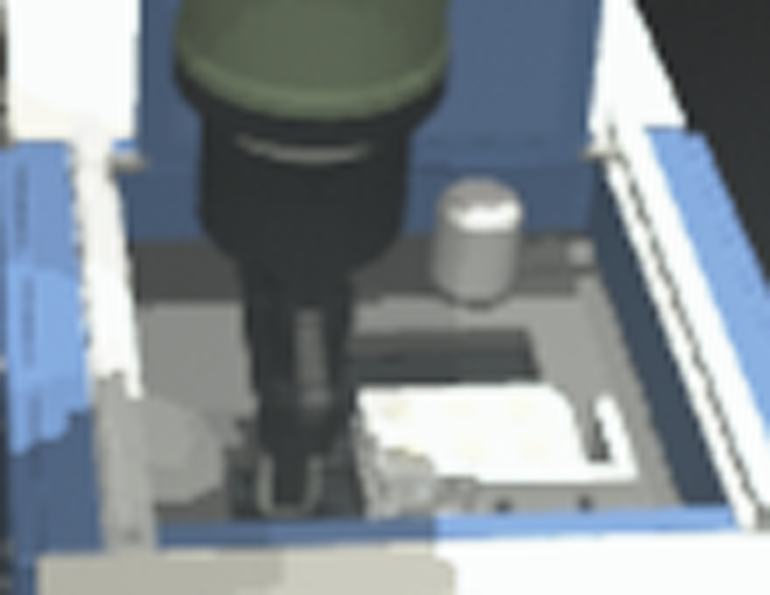

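```bash
python3 -m inch '[[6,0,0,0,0,0,12],[12,0,0,0,0,0,12],[16,0,0,0,0,0,12],[19,0,0,0,0,0,12],[22,0,0,0,0,0,12],[25,0,0,0,0,0,12],[28,0,0,0,0,0,12],[30,0,0,0,0,0,12]]'; python3 -m inch '[[1,0,0,0,0,0,12],[2,0,0,0,0,0,12],[3,0,0,0,0,0,12],[3,0,0,0,0,0,12]]';python3 -c "
from h import *
show()"
```

```text
time_s: 18.82
tool_pos: [0.5372, -0.115, 0.1007]
tcp_rot: [-3.138, -0.149, 0.0]
ft_force: [-1.9, -0.0, 0.5]
grip_width: 0.0118
time_s: 19.32
tool_pos: [0.5401, -0.1148, 0.1007]
tcp_rot: [-3.138, -0.149, -0.0]
ft_force: [-1.3, 0.4, 0.5]
grip_width: 0.012
t 19.32 local [-0.0151 -0.047   0.1007] F local [-1.25  0.48  0.54] grip 12.0
tool x local [ 1.    -0.005  0.   ] y [-0.005 -1.    -0.   ] z [ 0.  0. -1.] q [ 0.22  0.55 -0.16  1.88  0.13  0.71 -1.49]
```

```bash
python3 -m inch '[[1,0,0,0,0,0,12],[2,0,0,0,0,0,12],[3,0,0,0,0,0,12],[3,0,0,0,0,0,12]]'; python3 -m inch '[[0.5,0,0,0,0,0,12],[1,0,0,0,0,0,12],[1.5,0,0,0,0,0,12],[1.5,0,0,0,0,0,12]]';python3 - <<'E'
from h import *
show()
for n in ["side"]: cv2.imwrite(f"pics/{n}13.png",arm.capture(n))
crop(cv2.imread("pics/side13.png"),260,170,110,85,7,"pics/sc13.png")
E
```

```text
time_s: 19.82
tool_pos: [0.543, -0.1145, 0.1007]
tcp_rot: [-3.138, -0.149, 0.0]
ft_force: [-1.8, -0.4, 0.5]
grip_width: 0.0121
time_s: 20.32
tool_pos: [0.5433, -0.1144, 0.1004]
tcp_rot: [-3.138, -0.149, 0.004]
ft_force: [-9.1, 0.9, 2.7]
grip_width: 0.0119
t 20.32 local [-0.012  -0.0469  0.1004] F local [-9.01  1.78  2.71] grip 11.9
tool x local [ 1.    -0.005 -0.002] y [-0.005 -1.    -0.   ] z [-0.002  0.    -1.   ] q [ 0.22  0.56 -0.16  1.87  0.13  0.72 -1.49]
```

View pics/sc13.png

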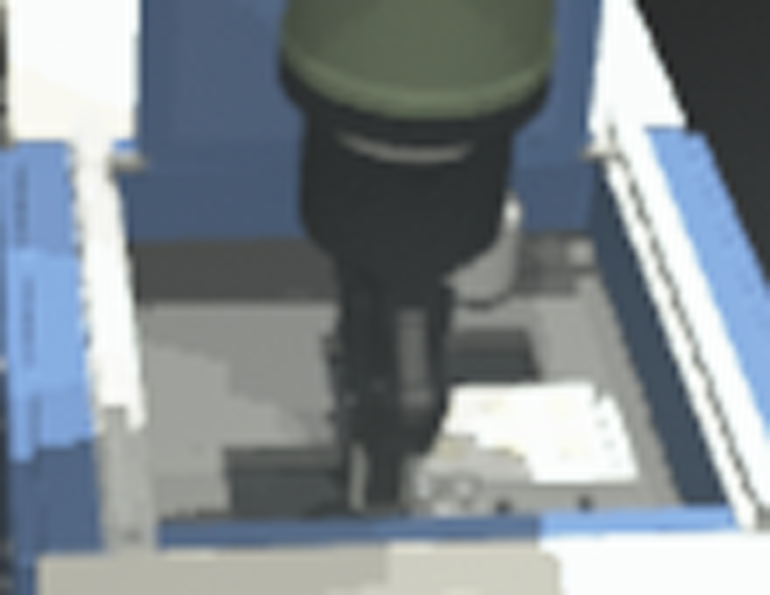

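```bash
python3 -m inch '[[0.7,0,0,0,0,0,12],[0.7,0,0,0,0,0,12]]'; python3 -c "
from h import *
show()"; python3 -m inch '[[-8,0,0,0,0,0,12],[-8,0,-30,0,0,0,12],[0,-20,-90,0,0,-0.1,25],[30,-50,-90,0,0,-0.28,25],[45,-70,-90,0,0,-0.46,25],[45,-70,-90,0,0,-0.64,25],[45,-70,-90,0,0,-0.82,25],[45,-70,-90,0,0,-1.0,25]]';python3 -m inch '[[0,0,0,0,0,-0.18,25],[0,0,0,0,0,-0.36,25],[0,0,0,0,0,-0.54,25],[0,0,0,0,0,-0.57,25]]';python3 - <<'E'
from h import *
show();print(rel([.030,.012,.101]))
for n in C: cv2.imwrite(f"pics/{n}14.png",arm.capture(n))
crop(cv2.imread("pics/side14.png"),260,170,110,85,7,"pics/sc14.png")
E
```

```text
time_s: 20.62
tool_pos: [0.5433, -0.1144, 0.1003]
tcp_rot: [-3.138, -0.148, 0.006]
ft_force: [-13.2, 0.4, 5.8]
grip_width: 0.012
t 20.62 local [-0.0119 -0.0469  0.1003] F local [-13.08   1.69   5.78] grip 12.0
tool x local [ 1.    -0.005 -0.004] y [-0.005 -1.    -0.   ] z [-0.004  0.    -1.   ] q [ 0.22  0.56 -0.16  1.87  0.13  0.72 -1.49]
time_s: 21.62
tool_pos: [0.5836, -0.0403, 0.1908]
tcp_rot: [2.677, 1.643, 0.001]
ft_force: [0.9, -1.2, 0.4]
grip_width: 0.0251
time_s: 22.12
tool_pos: [0.5835, -0.0405, 0.1908]
tcp_rot: [2.114, 2.323, 0.001]
ft_force: [-0.0, 0.8, 0.1]
grip_width: 0.0253
t 22.12 local [0.0354 0.0226 0.1908] F local [0.03 0.78 0.07] grip 25.3
tool x local [0.005 1.    0.   ] y [ 1.    -0.005  0.001] z [ 0.001  0.    -1.   ] q [ 0.36  0.53 -0.56  1.71  0.32  1.   -0.22]
[-10.6  -5.4  89.7]
```

View pics/sc14.png

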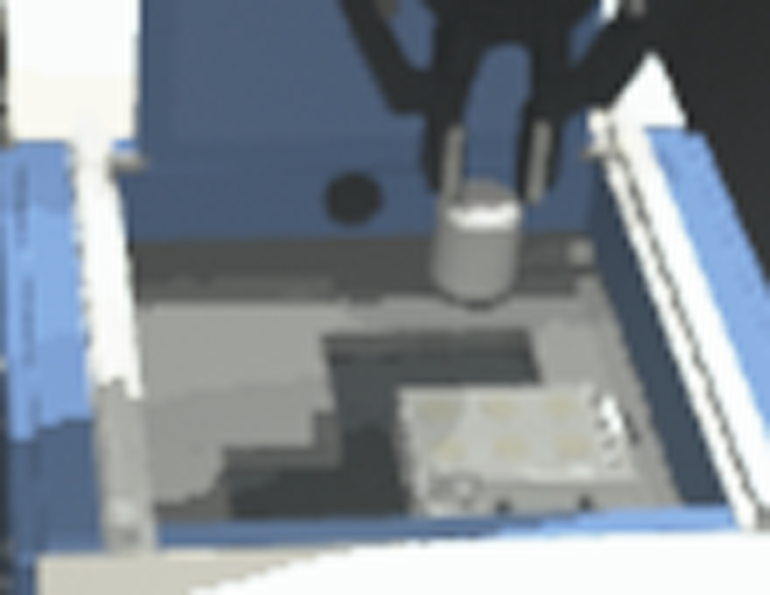

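```bash
python3 -m inch '[[-10,-5,30,0,0,0,25],[-10,-5,60,0,0,0,25],[-10,-5,80,0,0,0,25],[-10,-5,90,0,0,0,25],[-16,-5,90,0,0,0,25],[-22,-5,90,0,0,0,25],[-26,-5,90,0,0,0,25],[-29,-5,90,0,0,0,25]]'; python3 -m inch '[[-1,0,0,0,0,0,25],[-2,0,0,0,0,0,25],[-3,0,0,0,0,0,25],[-3,0,0,0,0,0,25]]'; python3 -c "
from h import *
show()"
```

```text
time_s: 23.22
tool_pos: [0.5813, -0.0701, 0.1011]
tcp_rot: [2.115, 2.322, 0.001]
ft_force: [1.0, 0.4, -0.7]
grip_width: 0.0249
time_s: 23.72
tool_pos: [0.5814, -0.0719, 0.1007]
tcp_rot: [-2.114, -2.324, -0.001]
ft_force: [-1.6, 5.4, 2.1]
grip_width: 0.025
t 23.73 local [ 0.0302 -0.0085  0.1007] F local [-1.08  5.5   2.08] grip 25.0
tool x local [0.005 1.    0.001] y [ 1.    -0.005 -0.   ] z [-0.     0.001 -1.   ] q [ 0.38  0.64 -0.51  1.78  0.4   0.83 -0.23]
```

```bash
python3 -m inch '[[-1,0,0,0,0,0,25],[-1.5,0,0,0,0,0,25],[-1.5,0,0,0,0,0,25]]'; python3 -m inch '[[8,0,0,0,0,0,25],[8,0,-30,0,0,0,25],[0,-20,-90,0,0,0.1,12],[-20,-55,-90,0,0,0.28,12],[-38,-75,-90,0,0,0.46,12],[-38,-75,-90,0,0,0.64,12],[-38,-75,-90,0,0,0.82,12],[-38,-75,-90,0,0,1.0,12]]'; python3 -m inch '[[0,0,0,0,0,0.18,12],[0,0,0,0,0,0.36,12],[0,0,0,0,0,0.54,12],[0,0,0,0,0,0.57,12]]'; python3 -c "
from h import *
show();print(rel([-.026,-.047,.101]))"
```

```text
time_s: 24.1
tool_pos: [0.5814, -0.072, 0.1008]
tcp_rot: [-2.111, -2.324, -0.002]
ft_force: [-2.7, 11.9, 2.3]
grip_width: 0.0253
time_s: 25.1
tool_pos: [0.5104, -0.1192, 0.1908]
tcp_rot: [2.972, 1.016, 0.0]
ft_force: [0.0, 0.5, 0.1]
grip_width: 0.0117
time_s: 25.6
tool_pos: [0.5104, -0.119, 0.1908]
tcp_rot: [3.138, 0.148, -0.0]
ft_force: [0.7, 0.5, 0.1]
grip_width: 0.012
t 25.6 local [-0.0451 -0.0482  0.1908] F local [0.78 0.42 0.06] grip 12.0
tool x local [ 1.    -0.005 -0.   ] y [-0.005 -1.     0.001] z [-0.    -0.001 -1.   ] q [ 0.28  0.39 -0.21  1.88  0.1   0.88 -1.46]
[19.1 -1.4 89.8]
```

```bash
python3 -m inch '[[5,-1,30,0,0,0,12],[10,-1,60,0,0,0,12],[15,-1,80,0,0,0,12],[17,-1,90,0,0,0,12],[22,-1,90,0,0,0,12],[27,-1,90,0,0,0,12],[30,-1,90,0,0,0,12],[32,-1,90,0,0,0,12]]'; python3 -m inch '[[1,0,0,0,0,0,12],[2,0,0,0,0,0,12],[3,0,0,0,0,0,12],[3,0,0,0,0,0,12]]'; python3 -c "
from h import *
show()"
```

```text
time_s: 26.6
tool_pos: [0.5426, -0.115, 0.1011]
tcp_rot: [3.138, 0.149, 0.001]
ft_force: [0.3, -0.1, -0.0]
grip_width: 0.012
time_s: 27.1
tool_pos: [0.5433, -0.1149, 0.1003]
tcp_rot: [-3.138, -0.149, 0.006]
ft_force: [-10.8, 0.4, 5.3]
grip_width: 0.0116
t 27.1 local [-0.0119 -0.0474  0.1003] F local [-10.67   1.42   5.34] grip 11.6
tool x local [ 1.    -0.005 -0.004] y [-0.005 -1.    -0.   ] z [-0.004  0.    -1.   ] q [ 0.24  0.56 -0.19  1.87  0.15  0.73 -1.51]
```

```bash
python3 -m inch '[[-4,0,0,0,0,0,12],[-15,0,0,0,0,0,12],[-20,0,-40,0,0,0,12],[-20,0,-100,0,0,0,12],[-30,30,-160,0,0,0,12],[-50,90,-200,0,0,0,12],[-70,150,-210,0,0,0,12],[-90,210,-210,0,0,0,12]]'; python3 -m inch '[[-20,60,0,0,0,0,12],[-50,110,0,0,0,0,12],[-70,150,0,0,0,0,12],[-70,150,0,0,0,0,12]]'; python3 - <<'E'
from h import *
show()
for n in C: cv2.imwrite(f"pics/{n}15.png",arm.capture(n))
crop(cv2.imread("pics/side15.png"),240,130,140,125,5,"pics/sc15.png")
crop(cv2.imread("pics/top15.png"),245,150,110,75,7,"pics/tc15.png")
E
```

```text
time_s: 28.1
tool_pos: [0.4788, -0.317, 0.3113]
tcp_rot: [3.137, 0.149, 0.004]
ft_force: [1.0, 0.2, -0.7]
grip_width: 0.0119
time_s: 28.6
tool_pos: [0.421, -0.4742, 0.3092]
tcp_rot: [3.138, 0.141, -0.002]
ft_force: [0.4, -0.4, -0.6]
grip_width: 0.0117
t 28.6 local [-0.1693 -0.3928  0.3092] F local [ 0.39 -0.41 -0.61] grip 11.7
tool x local [ 1.    -0.01  -0.001] y [-0.01  -1.     0.001] z [-0.001 -0.001 -1.   ] q [ 0.8   0.46 -0.07  1.44  0.03  1.24 -0.76]
```

View pics/sc15.png

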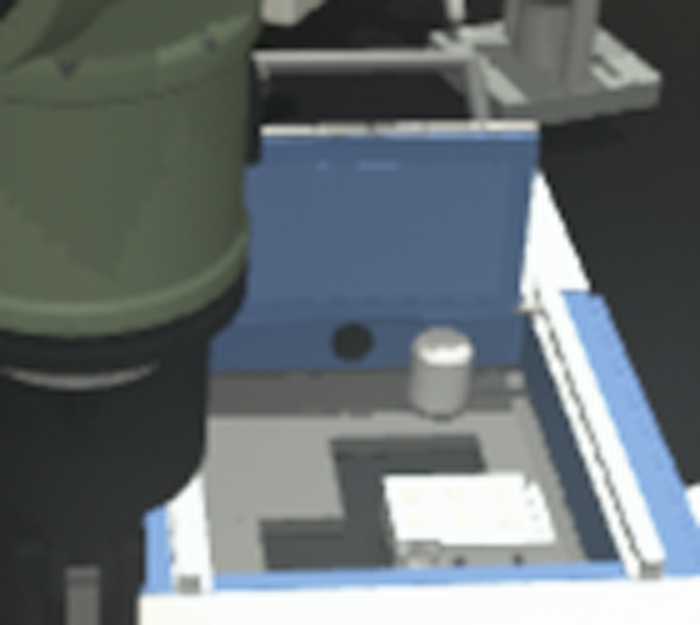

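View pics/tc15.png

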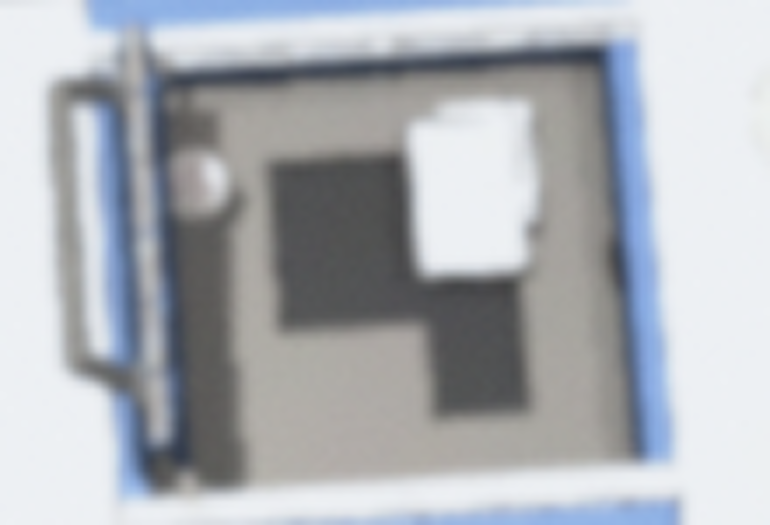

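```bash
python3 - <<'E'
from h import *
pt=lambda a,b,z:((proj("top",w([a,b,z]))[0]+.4-[245,150])*7).round(0)
ps=lambda a,b,z:((proj("side",w([a,b,z]))[0]+.4-[240,130])*5).round(0)
for a,b in((.075,-.021),(-.001,-.021),(-.001,-.073),(.075,-.073)): print(pt(a,b,.15),ps(a,b,.15))
i=cv2.imread("pics/side15.png")[220:250,310:356]
h=cv2.resize(i,None,fx=16,fy=16,interpolation=cv2.INTER_CUBIC)
cv2.imwrite("pics/z15.png",cv2.convertScaleAbs(h,alpha=.9))
E
```

```text
[412. 120.] [519. 473.]
[424. 272.] [382. 477.]
[530. 265.] [396. 538.]
[517. 113.] [538. 534.]
```

View pics/z15.png

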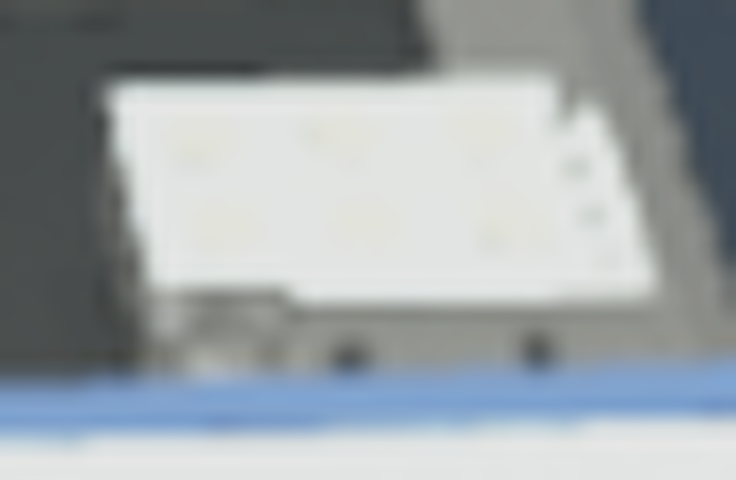

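```bash
python3 -c "
from h import *
show();print(arm.close_job())"
```

```text
t 28.7 local [-0.1664 -0.3897  0.3095] F local [ 0.61  0.61 -0.13] grip 11.9
tool x local [ 1.    -0.005  0.   ] y [-0.005 -1.    -0.001] z [ 0.     0.001 -1.   ] q [ 0.79  0.46 -0.07  1.44  0.03  1.24 -0.76]
the job is handed in; nothing more can be done
None
```

I folded the cover fully open by its grab bar and then tapped the five plates against both stops. I handed the job in at 28.7 s with the arm clear of everything.

- **Cover:** The bar came up hard against the stop, at about 20 N. In the side picture taken then, the bar and fold ridge were within about 1 px of where they should be for q = 1.5. The last pictures show the cover still open.
- **Plates:** I tapped the stack twice towards the right stop and twice towards the back stop, with the fingertips in the slots below the lowest plate. Both taps on each side stopped within 0.1 mm of each other, at 11–16 N. The visible corners of the stack in the last pictures are within about 1 px (roughly 2–3 mm) of the squared position, with straight edges in one flat stack. At that resolution, flushness finer than that rests on the contact readings.
- **Other objects:** The desiccant can did not move in the pictures. I did not measure the other objects again at the end, but the arm met no unexpected contact near any of them.

**What disagreed:**
- The fingertips appeared about 17 mm higher than the reported tool position in the side pictures, and contact agreed with the pictures. My first push passed over the bar without moving it. I lowered the tool and the second push worked.
- The fingertips also looked 3–5 mm off in x in the side view, which I put down to calibration.

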